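Free the eccentric lock and dock the sampling carriage

ROBOT

A 6-joint arm with a two-finger parallel gripper is mounted at the origin on the work surface. World frame = base frame: x ahead of the robot, y to its left, z up, the work surface at z = 0. Lengths are in m, angles in rad, forces in N, time in s.
With the tool pointing down it reaches from about 0.35 to 0.775 m from the base axis. Payload 7.3 kg.
Tool frame: the origin (TCP) lies on the centre line of the jaws, within the pads' length; the fingertips stand 17 mm ahead of it and the grasp point (between the pads) lies 2 mm behind it (robot.tip_extent is the distance from the TCP to the fingertips, in m); z points along the fingers, y is the line along which they close (so a half turn about z gives the same grasp; the last joint's range is limited). The gripper opens to 92 mm and grips with 3 to 60 N. Pads are 19 mm wide; open, the fingers measure 130 mm over their backs; the gripper's body (75 mm by 190 mm) begins 47 mm behind the grasp point.
Start: joints at [-1.405, 0.342, 1.524, -0, 1.275, -0.146], TCP at [0.161, -0.5, 0.244] pointing down, gripper open.
Joint ranges: [-2.53, 2.53], [-0.77, 2.02], [0.04, 2.7], [-1, 4.14], [0.28, 2.66], [-3.11, 3.11]. Speed limits (rad/s): [2.57, 2.57, 3.14, 3.14, 3.14, 3.14].

INTERFACE

Orientations are given as [roll, pitch, yaw] about the fixed x, y, z axes, in that order (R = Rz(yaw) Ry(pitch) Rx(roll)).
In Python, from cell import robot gives the robot as it stands.
- The arm moves only by the tool step_arm, never from a script. Its argument "motion" is a list of rows, each a list of 2 entries, a list of its own where there are three numbers: the shift along the tool's x, y, z in units of 60 mm (1.0 is 60 mm), then the turn about the tool's z in rad. In form: [[[x, y, z], spin], ...]. A call has 1 to 10 rows; each row is the pose to reach, as a shift and turn from the pose commanded when the call began, along the tool's axes at that moment; what a row does not reach only later rows make up. A row lasts 1/8 s, in which the tool goes at most 62.5 mm and 10.7 degrees, less where a joint would pass 70% of its speed; a pose out of reach is approached as far as the arm can. A call with a gripper value outside its range is refused whole. "hand" is the closure in counts, from 0 (fully open) to 255 (shut), set as the call begins (left out, the last holds). The fingers move at their own pace and stop on an object; "squeeze" is the grip in N (left out, the last holds). Time passes only in rows, so rows that repeat a pose let the fingers close. It gives the time, the measured TCP pose, the force, the opening and the grip force at its end, in the units of the state.
- robot.observe(): the state, without advancing time (a new reading comes with each control period).
- robot.read_camera(name): name is "scene" or "top"; returns a dict with "pixels" (480x640x3 uint8, red, green, blue), "intrinsics" (3x3 intrinsics, pixels), "xyz" and "rotation" of the camera in the world. Camera axes: x right, y up, looking along -z (the intrinsics and any distortion apply to the point x, -y, -z); pixel columns grow to the right and rows downward; lengths in m; the calibration is good to about 2 mm. A picture is of the moment at which its call begins. There is no depth.
- robot.hand_in(): hands the job in; it is judged then, once.
The state is a dict: "time": time; "qpos": joint angles; "qvel": joint speeds; "joint_efforts": joint torques, N m; "tool_pos": TCP position; "tool_rot": TCP orientation; "contact_force": force on the tool from outside, world axes, zero at the start; "torque": the same for the moment, N m; "opening": finger opening in m; "grip_force": force on a finger pad.
Only numpy, scipy, OpenCV 4.12 (cv2) and the standard library are available. Lean on these libraries where they do the work, as an engineer would, in place of code of your own. Each camera call takes 0.05 s, during which the arm holds its last target. There are 200 camera calls.

TASK

Dock the sampling nozzle on the bench fixture: first push the red handle round until the brass cam's low point faces the carriage's white roller (the handle then points straight away from the carriage, in line with the green index line), and only then push the steel carriage by its blue rear face straight forward, fully home against its stops. Do it all by pushing with the fingers, without gripping or lifting anything; leave the cam at its low point and the other things where they stand, and finish clear of everything.

Things in the scene. Friction and masses are not known exactly. Their poses are not given: they have to be found in the camera images.
- fixture: Docking fixture, fixed: aluminium base plate 275 x 210 x 10 mm. Origin on the cam's pivot axis at bench level; x = forward, the way the carriage is pushed, y left, z up. Cam and lever at heights 12 to 36, hub to 40. Guide rails: tops at 24, inner faces 48 apart, x -150 to -53; black end stops 46 high, rear faces at x -60.5. Green index line on the plate at +x. Glass vessel 116 dia, 190 high at x 30, y -215.
- port (a point): Mouth of the port that the carriage's nozzle enters: a fixed steel collar 44 mm outer, 30 inner diameter, 45 long, its axis along the fixture's x at height 34; this point is the centre of its rear end, at fixture x -10, y -80.
- cam (a joint): Angle (rad) of the brass eccentric cam (80 mm disc, pivot 14 off centre) and its lever from the fixture's +x, counter-clockwise from above; range -0.6 to 2.4, starts at 1.0 to 2.2. At 0 the lever points at the green line and the low point (green dot) faces the roller; elsewhere it blocks the carriage. No stop at 0: it turns on past. Stays where left; needs about 7 N at the handle. Do not force it round with the carriage.
- handle (a point): Centre of the red upright handle on the cam's lever: a round pin 16 mm dia, 58 mm from the pivot axis, from height 36 to 86 (this point is at height 61).
- carriage: Loose steel carriage, 0.6 to 1 kg, in the guide with 1 mm play each side: block 60 long (x) x 46 wide x 40 high, axes as the fixture's. Origin: centre of its underside, height 10; starts at fixture x -133 to -123, fully home (against the stops) at x -90.5, y 0. White roller 16 dia 55 ahead of the origin; nozzle on an arm at y -80. With the cam low 2 to 4 N slides it; it stays where left.
- push_face (a point): On the carriage's blue rear face, 30 mm behind its origin, on the centre line, at height 40. The face is 46 wide, from height 10 to 50. Push here along the fixture's +x, above the rail tops (height 24).
- sample_jar: Bystander, loose: jar with blue cap, 48 dia x 70 high, left of the fixture. Origin at the centre of its underside.
- amber_bottle: Bystander, loose: amber bottle, 60 dia x 130 high, left of the fixture. Origin at the centre of its underside.
- steel_cup: Bystander, loose: open steel cup, 68 dia x 75 high, left of the carriage. Origin at the centre of its underside.
- screwdriver: Bystander, loose: yellow-handled screwdriver lying flat, 200 long, well left of the fixture. Origin half-way along it, on the bench.
- clamp_ring: Bystander, loose: steel ring, 52 outer dia x 16 high, right of the carriage. Origin at the centre of its underside.
- spare_nozzle: Bystander, loose: upright brass pin, 26 wide x 60 high, right of the fixture. Origin at the centre of its underside.
- port_cap: Bystander, loose: orange cap, 28 dia x 22 high, on the front right corner of the base plate. Origin at the centre of its underside.
Mind the look-alikes: they are no part of the job. What is shaped like the carriage but purple is not meant.

How it is judged:
By the outcome, as a careful person would: the job done as asked, in the order asked, and still so for the second after the job is handed in, with the robot touching nothing.
It also fails if it takes over 56 s, if anything falls off the work surface, if the arm or the gripper's body presses on something with over 40 N, if the wrist force passes 120 N, or if a joint passes its speed limit or range.

## Working session

There is one attempt and no reset: what is moved stays moved. The work goes in short steps, Python scripts to look and compute and a tool call to move; the robot and the scene stay as the last step left them, time stands still between calls to the robot, and variables do not carry over. Pictures are saved under pics/ and viewed, at most 10 in all, crops included, and the job is handed in when it is done.

Besides the shell and the picture viewer there is one more tool, called after "Request:" as name([rows], argument=value, ...), one row to a line, values as JSON. step_arm: Moves the arm, as the interface text tells. Its arguments: {"type":"object","properties":{"motion":{"type":"array"},"hand":{"type":"number"},"squeeze":{"type":"number"}},"required":["motion"]}

```bash
mkdir -p pics; cat > h.py <<'E'
from cell import robot
import numpy as np, cv2
def cam(n):
    c=robot.read_camera(n); return c
def save(c,f): cv2.imwrite('pics/'+f,c['pixels'][:,:,::-1])
def ray(c,u,v):
    K=np.array(c['intrinsics']); d=np.linalg.inv(K)@[u,v,1]; d=np.array([d[0],-d[1],-d[2]])
    R=np.array(c['rotation']); return np.array(c['xyz']),R@d
def onz(c,u,v,z):
    o,d=ray(c,u,v); return o+d*(z-o[2])/d[2]
def proj(c,p):
    q=np.array(c['rotation']).T@(np.array(p)-c['xyz']); q=np.array(c['intrinsics'])@[q[0],-q[1],-q[2]]; return q[:2]/q[2]
E
python3 - <<'E'
from h import *
for n in('top','scene'):
    c=cam(n); save(c,n+'1.png'); print(n,c['xyz'],c['rotation'],c['intrinsics'],c.keys())
print(robot.observe())
E
```

```text
top [0.36690605 0.10772583 0.85526956] [ 2.09862033e-01  1.58972329e-05 -1.61467348e+00] [[456.45597634   0.         315.45769706]
 [  0.         456.45597634 245.11569537]
 [  0.           0.           1.        ]] dict_keys(['pixels', 'intrinsics', 'xyz', 'rotation'])
scene [1.04671629 0.35892168 0.66332509] [0.77921484 0.01535627 1.95629528] [[434.13666149   0.         318.86878664]
 [  0.         434.13666149 239.66788077]
 [  0.           0.           1.        ]] dict_keys(['pixels', 'intrinsics', 'xyz', 'rotation'])
{'time': 0.1, 'qpos': array([-1.40501172e+00,  3.42641234e-01,  1.52492764e+00, -1.61066432e-05,
        1.27541769e+00, -1.45968049e-01]), 'qvel': array([ 7.84660373e-04, -4.62786689e-05, -1.08241706e-03, -7.58172289e-05,
       -3.02186789e-04, -6.11598061e-04]), 'joint_efforts': array([ 1.53541940e-03, -4.32005882e+01, -2.44693869e+01,  7.20076030e-02,
        5.26431471e-02, -4.73461262e-05]), 'tool_pos': array([ 0.16100627, -0.49933504,  0.24311844]), 'tool_rot': array([-3.14021133e+00, -1.87505771e-04,  3.11757227e-01]), 'contact_force': array([0.19387309, 0.1157251 , 0.22308972]), 'torque': array([ 0.02394543, -0.0264736 , -0.05157551]), 'grip_force': 0.0, 'opening': 0.0921356902931867}
```

```bash
python3 - <<'E'
s=open('h.py').read()
s=s.replace("    c=robot.read_camera(n); return c","    c=dict(robot.read_camera(n)); c['rotation']=Rotation.from_euler('xyz',c['rotation']).as_matrix(); return c").replace("import numpy","from scipy.spatial.transform import Rotation\nimport numpy")
open('h.py','w').write(s)
E
```

```text
(no output)
```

View pics/top1.png

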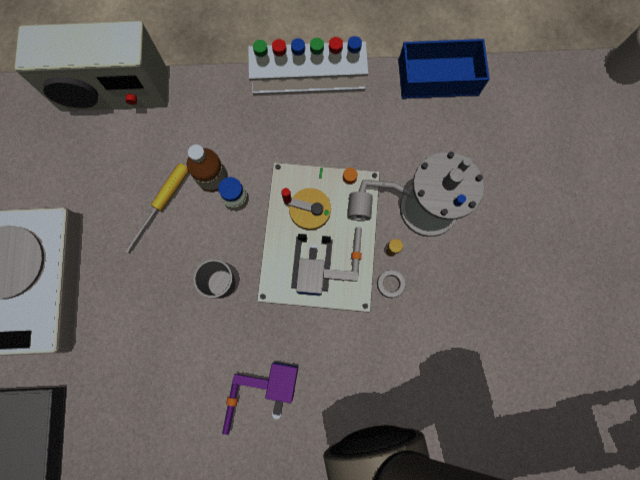

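View pics/scene1.png

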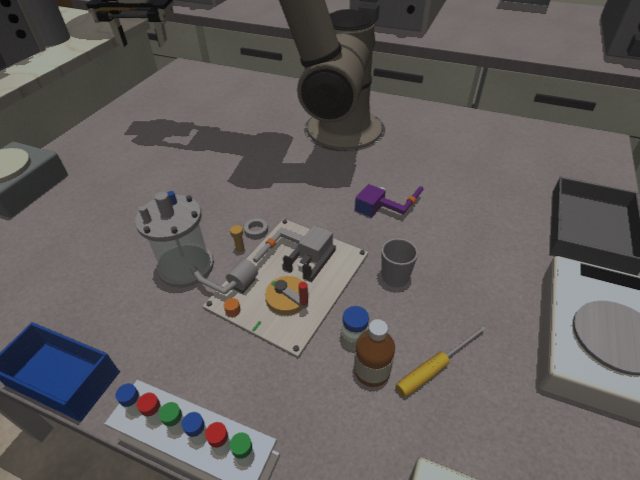

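The top picture shows the fixture plate at about (320,237), cam hub at (317,209), red handle at (286,195), green line at (321,173), grey carriage at (311,277).
Candidates for the handle: red handle (286,195), red caps (279,47) and (336,45), and the red button (131,98). I choose (286,195), on the cam lever. For the carriage: grey block (311,277) in the rails, or purple block (282,383). I choose the grey one.

```bash
python3 - <<'E'
from h import *
c=cam('top'); im=c['pixels']; x0,y0,x1,y1=245,150,405,320
cr=cv2.resize(im[y0:y1,x0:x1],None,fx=3.5,fy=3.5,interpolation=cv2.INTER_CUBIC)
cv2.imwrite('pics/crop1.png',cr[:,:,::-1])
hsv=cv2.cvtColor(im,cv2.COLOR_RGB2HSV)
def blobs(name,lo,hi,z,mn=4):
    m=cv2.inRange(hsv,lo,hi); m[:y0]=0;m[y1:]=0;m[:,:x0]=0;m[:,x1:]=0
    n,l,s,ce=cv2.connectedComponentsWithStats(m)
    for i in range(1,n):
        if s[i,4]>=mn: print(name,s[i],ce[i].round(1),onz(c,*ce[i],z).round(4))
blobs('red',(0,170,60),(6,255,255),.086); blobs('green',(50,100,40),(75,255,255),.01)
blobs('brass',(15,120,80),(28,255,255),.036,50)
m=cv2.inRange(hsv,(15,0,150),(60,70,255)); m[:y0]=0;m[y1:]=0;m[:,:x0]=0;m[:,x1:]=0
m=cv2.morphologyEx(m,cv2.MORPH_OPEN,np.ones((3,3)))
k=max(cv2.findContours(m,0,1)[0],key=cv2.contourArea); r=cv2.minAreaRect(cv2.convexHull(k)); b=cv2.boxPoints(r)
print(r); P=np.array([onz(c,*q,.01)[:2] for q in b]); print(P.round(4),np.linalg.norm(np.roll(P,-1,0)-P,axis=1))
E
```

```text
red [282 188   8   8  52] [285.4 191.9] [0.6289 0.1494 0.086 ]
green [319 168   3  10  20] [320.4 172.4] [0.6918 0.0838 0.01  ]
green [324 210   5   5  18] [326.1 212.3] [0.6104 0.0765 0.01  ]
brass [289 189  42  40 979] [309.8 208.9] [0.6107 0.1076 0.036 ]
brass [389 239  14  14 154] [395.4 245.4] [ 0.5343 -0.0464  0.036 ]
((315.7130126953125, 225.16366577148438), (98.47504425048828, 119.59762573242188), 6.881723880767822)
[[ 0.4875  0.2066]
 [ 0.722   0.174 ]
 [ 0.689  -0.0169]
 [ 0.4575  0.0259]] [0.23673337 0.19370974 0.23534009 0.1831612 ]
```

View pics/crop1.png

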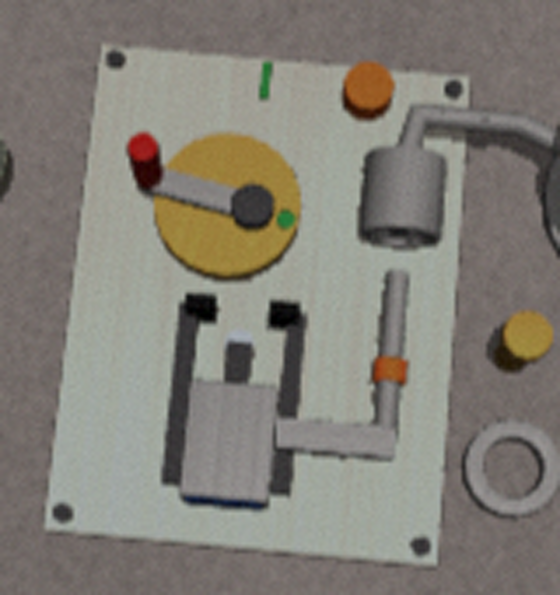

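The crop confirms the red handle (143,147 crop) on the lever at roughly 1.3 rad, hub (252,206), green line (265,80), carriage block (230,440) with its blue rear edge (225,501).

```bash
python3 - <<'E'
from h import *
c=cam('top')
f=lambda x,y,z:onz(c,245+(x+.5)/3.5-.5,150+(y+.5)/3.5-.5,z)
S=[f(*q,.0105) for q in((115,60),(453,89),(421,546),(62,513))]
dx=(S[0]-S[3]+S[1]-S[2])[:2]; dy=(S[0]-S[1]+S[3]-S[2])[:2]
print(np.array(S).round(4),dx/2,dy/2, np.arctan2(dx[1],dx[0]),np.arctan2(-dy[0],dy[1]))
yaw=(np.arctan2(dx[1],dx[0])+np.arctan2(-dy[0],dy[1]))/2
hub=f(252,204,.04); gl=f(265,80,.01); cb=f(228,211,.0) 
from numpy import cos,sin
R=np.array([[cos(yaw),-sin(yaw)],[sin(yaw),cos(yaw)]])
for n,p in dict(gl=gl,handle=f(143,146,.086),dot=f(286,219,.036),disc=f(227,205,.036),rearL=f(182,496,.05),rearR=f(270,500,.05),frL=f(193,380,.05),frR=f(278,383,.05),roller=f(239,338,.03),port=f(400,240,.034),ves=hub,stopL=f(186,320,.046),stopR=f(268,326,.046)).items():
    print(n,p.round(4),((p-hub)[:2]@R).round(4))
print(yaw,hub)
p=((f(143,146,.086)-hub)[:2]@R);print(np.arctan2(p[1],p[0]))
# scene view check of hub/handle: predictions
s=cam('scene'); print('scene hub',proj(s,hub),'handle top',proj(s,f(143,146,.086)))
im=s['pixels'][210:360,180:380]; cv2.imwrite('pics/sc1.png',cv2.resize(im,None,fx=4,fy=4,interpolation=cv2.INTER_CUBIC)[:,:,::-1])
E
```

```text
[[ 0.7071  0.1674  0.0105]
 [ 0.6816 -0.0208  0.0105]
 [ 0.4289  0.0139  0.0105]
 [ 0.4545  0.2021  0.0105]] [ 0.25263292 -0.03471874] [0.02554646 0.18825324] -0.1365721086113548 -0.13487872630778036
gl [0.6917 0.0839 0.01  ] [0.0816 0.0001]
handle [0.63   0.1492 0.086 ] [0.0116 0.0564]
dot [0.603 0.077 0.036] [-0.0054 -0.0187]
disc [0.6121 0.1081 0.036 ] [-0.0006  0.0133]
rearL [0.4563 0.1371 0.05  ] [-0.1589  0.0209]
rearR [0.4524 0.0928 0.05  ] [-0.1568 -0.0234]
frL [0.5155 0.1293 0.05  ] [-0.0992  0.0213]
frR [0.512  0.0859 0.05  ] [-0.0967 -0.0222]
roller [0.5407 0.1048 0.03  ] [-0.0709  0.0004]
port [0.5893 0.0169 0.034 ] [-0.0108 -0.0801]
ves [0.6109 0.0948 0.04  ] [0. 0.]
stopL [0.548  0.1319 0.046 ] [-0.0673  0.0282]
stopR [0.543  0.0896 0.046 ] [-0.0666 -0.0144]
-0.13572541745956757 [0.61088468 0.09482222 0.04      ]
1.3687696215872238
scene hub [280.09850385 283.66908486] handle top [301.94209726 283.91903102]
```

View pics/sc1.png

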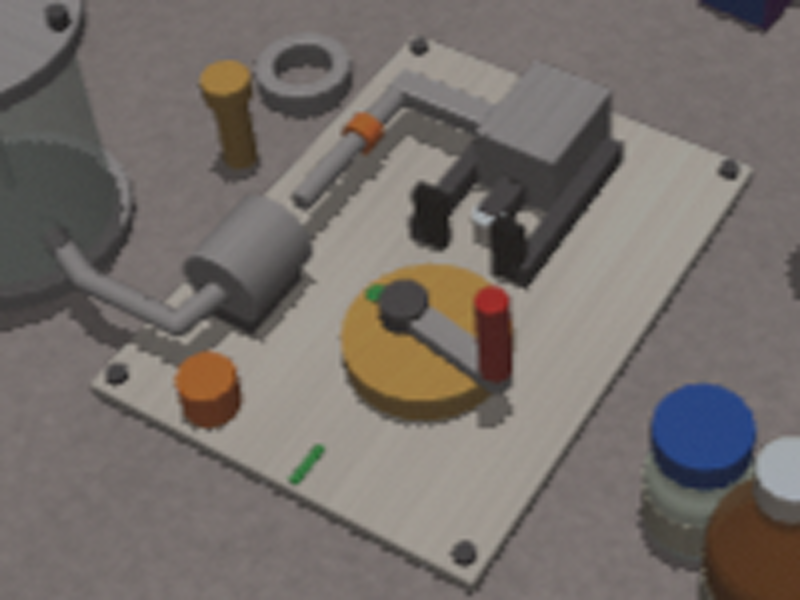

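```bash
cat >> h.py <<'E'
yaw=-0.1357; H=np.array([.6109,.0948]); F=np.array([[np.cos(yaw),-np.sin(yaw)],[np.sin(yaw),np.cos(yaw)]])
def fix(p): return (np.array(p)[:2]-H)@F      # world -> fixture
def go(fx,fy,z,y,base=None):                  # fixture xy, world z, fixture-relative tool yaw -> shift units + spin
    if base is None:
        o=robot.observe(); p=o['tool_pos']; w=o['tool_rot'][2]
    else: p,w=np.array([*(H+F@base[:2]),base[2]]),base[3]+yaw
    t=np.array([*(H+F@[fx,fy]),z]); d=t-p; c,s=np.cos(w),np.sin(w)
    u=np.array([c*d[0]+s*d[1],s*d[0]-c*d[1],-d[2]])/.06
    sp=-((y+yaw-w+np.pi)%(2*np.pi)-np.pi); return u.round(3).tolist(),round(sp,3)
E
python3 - <<'E'
from h import *
c=cam('top')
for n,u,v,z in(('bottle',196,152,.13),('jar',231,188,.07),('cup',213,279,.04),('ring',391,284,.016),('vessel',449,186,.19)): print(n,fix(onz(c,u,v,z)).round(3))
print(go(-.030,.0655,.244,1.369), go(-.030,.0655,.067,1.369))
E
```

```text
bottle [0.053 0.211]
jar [0.014 0.157]
cup [-0.149  0.173]
ring [-0.126 -0.149]
vessel [ 0.009 -0.202]
([10.196, -8.329, -0.008], np.float64(-0.922)) ([10.196, -8.329, 2.942], np.float64(-0.922))
```

Request:
step_arm([
  [[0.7, -0.6, -0.3], 0],
  [[1.4, -1.3, -0.6], 0],
  [[2.1, -1.9, -0.6], 0],
  [[2.8, -2.5, -0.6], 0],
  [[3.4, -3.1, -0.6], 0],
  [[4.0, -3.7, -0.6], 0],
  [[4.7, -4.3, -0.6], 0],
  [[5.3, -4.9, -0.6], 0],
  [[5.9, -5.5, -0.6], 0],
  [[6.5, -6.1, -0.6], 0],
], hand=255)

```text
time: 1.55
tool_pos: [0.4206, -0.0301, 0.2799]
tool_rot: [3.141, -0.001, 0.312]
contact_force: [0.3, -1.3, -0.1]
opening: 0.001
grip_force: 0.0
```

```bash
python3 - <<'E'
from h import *
o=robot.observe(); print(o['time'],o['tool_pos'],o['tool_rot'],o['opening'],o['qpos'])
print(go(-.035,.066,.16,1.369))
E
```

```text
1.55 [ 0.42056301 -0.03005661  0.27989455] [ 3.14105263e+00 -5.15066215e-04  3.11887463e-01] 0.0009511614712921796 [-2.53421060e-01  1.19536319e-01  1.71686642e+00 -1.86682797e-04
  1.30446571e+00  1.00553701e+00]
([3.608, -2.251, 1.998], np.float64(-0.921))
```

Request:
step_arm([
  [[0.6, -0.4, 0], -0.15],
  [[1.2, -0.8, 0], -0.3],
  [[1.8, -1.2, 0.2], -0.45],
  [[2.4, -1.6, 0.6], -0.6],
  [[3.0, -2.0, 1.0], -0.75],
  [[3.6, -2.25, 1.5], -0.9],
  [[3.6, -2.25, 2.0], -0.92],
  [[3.6, -2.25, 2.0], -0.92],
])

```text
time: 2.55
tool_pos: [0.5826, 0.1631, 0.157]
tool_rot: [-3.136, 0.003, 1.232]
contact_force: [-0.5, -0.1, 0.7]
opening: 0.0006
grip_force: 0.0
```

```bash
python3 - <<'E'
from h import *
o=robot.observe(); print(o['time'],o['tool_pos'],o['tool_rot'],fix(o['tool_pos']),o['contact_force'])
c=cam('top');cv2.imwrite('pics/t2.png',cv2.resize(c['pixels'][130:330,210:430],None,fx=3,fy=3)[:,:,::-1])
print(go(-.033,.066,.067,1.369))
E
```

```text
2.55 [0.5826146  0.16307008 0.15697342] [-3.13620067e+00  3.03900262e-03  1.23203723e+00] [-0.03726121  0.0638159 ] [-0.54115029 -0.09077374  0.73006992]
([0.046, 0.045, 1.535], np.float64(-0.002))
```

View pics/t2.png

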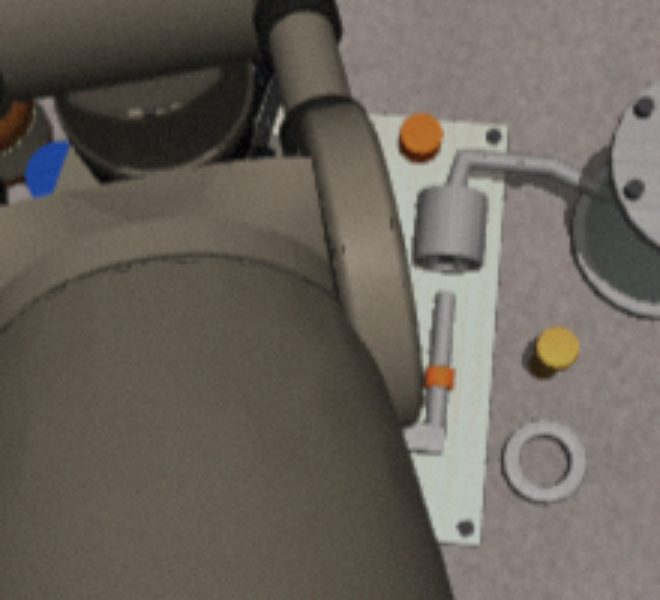

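The arm hides the cam in the top view, so the scene camera is the one to use here.

Request:
step_arm([
  [[0, 0, 0.4], 0],
  [[0, 0, 0.8], 0],
  [[0, 0, 1.2], 0],
  [[0, 0, 1.5], 0],
  [[0, 0, 1.5], 0],
])

```text
time: 3.22
tool_pos: [0.5839, 0.1628, 0.0696]
tool_rot: [-3.141, 0.001, 1.231]
contact_force: [-0.1, 0.4, 0.4]
opening: 0.0001
grip_force: 0.0
```

```bash
python3 - <<'E'
from h import *
o=robot.observe(); print(o['time'],o['tool_pos'],fix(o['tool_pos']),o['contact_force'])
c=cam('scene');cv2.imwrite('pics/s2.png',cv2.resize(c['pixels'][180:360,180:400],None,fx=3.3,fy=3.3,interpolation=cv2.INTER_CUBIC)[:,:,::-1])
E
```

```text
3.225 [0.58393568 0.16275176 0.0695658 ] [-0.03590921  0.06367923] [-0.11191223  0.40225308  0.42709346]
```

View pics/s2.png

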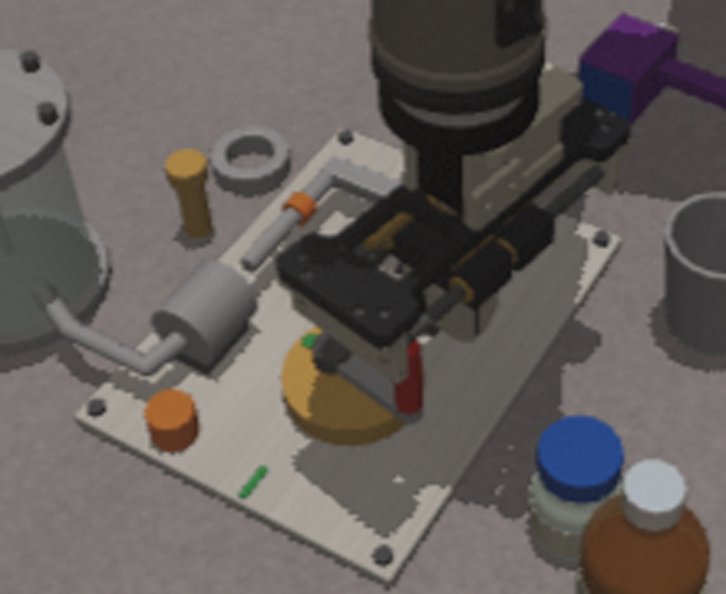

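```bash
cat >> h.py <<'E'
def arc(th,d=.027,r=.057,z=.067,base=None):
    return go(r*np.cos(th)-d*np.sin(th),r*np.sin(th)+d*np.cos(th),z,th,base)
E
python3 - <<'E'
from h import *
print(arc(1.37,.037))
for t in (1.37,1.3,1.2,1.1,1.0,.9,.8,.7,.6): print(t,arc(t))
E
```

```text
([0.024, 0.173, 0.057], np.float64(-0.003))
1.37 ([0.024, 0.34, 0.057], np.float64(-0.003))
1.3 ([0.054, 0.407, 0.057], np.float64(0.067))
1.2 ([0.087, 0.507, 0.057], np.float64(0.167))
1.1 ([0.111, 0.609, 0.057], np.float64(0.267))
1.0 ([0.124, 0.713, 0.057], np.float64(0.367))
0.9 ([0.127, 0.818, 0.057], np.float64(0.467))
0.8 ([0.119, 0.923, 0.057], np.float64(0.567))
0.7 ([0.101, 1.027, 0.057], np.float64(0.667))
0.6 ([0.072, 1.128, 0.057], np.float64(0.767))
```

Request:
step_arm([
  [[0.02, 0.17, 0.05], 0],
  [[0.02, 0.26, 0.05], 0],
  [[0.02, 0.34, 0.05], 0],
  [[0.05, 0.41, 0.05], 0.07],
  [[0.09, 0.51, 0.05], 0.17],
  [[0.11, 0.61, 0.05], 0.27],
  [[0.12, 0.71, 0.05], 0.37],
  [[0.12, 0.71, 0.05], 0.37],
])

```text
time: 4.28
tool_pos: [0.6262, 0.1564, 0.0668]
tool_rot: [-3.14, 0.001, 0.861]
contact_force: [-3.4, 2.7, 2.6]
opening: 0.0006
grip_force: 2.2
```

```bash
cat >> h.py <<'E'
def red():
    o=robot.observe(); print(o['time'],o['tool_pos'].round(4),(o['tool_rot'][2]-yaw).round(3),fix(o['tool_pos']).round(4),o['contact_force'].round(1))
    c=cam('scene'); hsv=cv2.cvtColor(c['pixels'],cv2.COLOR_RGB2HSV)
    m=cv2.inRange(hsv,(0,150,40),(6,255,255))|cv2.inRange(hsv,(174,150,40),(180,255,255)); m[:210]=0;m[340:]=0;m[:,:200]=0;m[:,360:]=0
    n,l,s,ce=cv2.connectedComponentsWithStats(m)
    for i in range(1,n):
        if s[i,4]>8: 
            x,y,w,h,a=s[i]; bot=fix(onz(c,x+w/2-.5,y+h-2,.036)); print(s[i],'bottom',bot.round(4),np.arctan2(bot[1],bot[0]).round(3))
    return c
E
python3 - <<'E'
from h import *
red()
for t in (.9,.8,.7,.6,.5,.4,.3,.2,.1): print(t,arc(t))
E
```

```text
4.275 [0.6262 0.1564 0.0668] 0.997 [0.0068 0.0631] [-3.4  2.7  2.6]
[290 289  10  22 162] bottom [0.0326 0.0515] 1.006
0.9 ([0.045, 0.118, -0.003], np.float64(0.098))
0.8 ([0.075, 0.219, -0.003], np.float64(0.198))
0.7 ([0.096, 0.322, -0.003], np.float64(0.298))
0.6 ([0.106, 0.427, -0.003], np.float64(0.398))
0.5 ([0.105, 0.532, -0.003], np.float64(0.498))
0.4 ([0.094, 0.636, -0.003], np.float64(0.598))
0.3 ([0.073, 0.739, -0.003], np.float64(0.698))
0.2 ([0.041, 0.839, -0.003], np.float64(0.798))
0.1 ([-0.0, 0.936, -0.003], np.float64(0.898))
```

Request:
step_arm([
  [[0.04, 0.12, 0], 0.1],
  [[0.07, 0.22, 0], 0.2],
  [[0.1, 0.32, 0], 0.3],
  [[0.11, 0.43, 0], 0.4],
  [[0.1, 0.53, 0], 0.5],
  [[0.09, 0.64, 0], 0.6],
  [[0.07, 0.74, 0], 0.7],
  [[0.04, 0.83, 0], 0.8],
  [[0.04, 0.83, 0], 0.8],
])

```text
time: 5.45
tool_pos: [0.6663, 0.126, 0.0669]
tool_rot: [-3.14, -0.0, 0.061]
contact_force: [-0.1, 3.7, 1.0]
opening: 0.0007
grip_force: 2.2
```

```bash
python3 - <<'E'
from h import *
c=red()
for t in (.1,.05,.03,0): print(t,arc(t))
cv2.imwrite('pics/s3.png',cv2.resize(c['pixels'][210:360,180:380],None,fx=4,fy=4,interpolation=cv2.INTER_CUBIC)[:,:,::-1])
E
```

```text
5.45 [0.6663 0.126  0.0669] 0.197 [0.0507 0.0384] [-0.1  3.7  1. ]
[263 299  10  14  84] bottom [0.0594 0.0125] 0.207
0.1 ([0.036, 0.105, -0.002], np.float64(0.098))
0.05 ([0.052, 0.155, -0.002], np.float64(0.148))
0.03 ([0.058, 0.175, -0.002], np.float64(0.168))
0 ([0.066, 0.205, -0.002], np.float64(0.198))
```

View pics/s3.png

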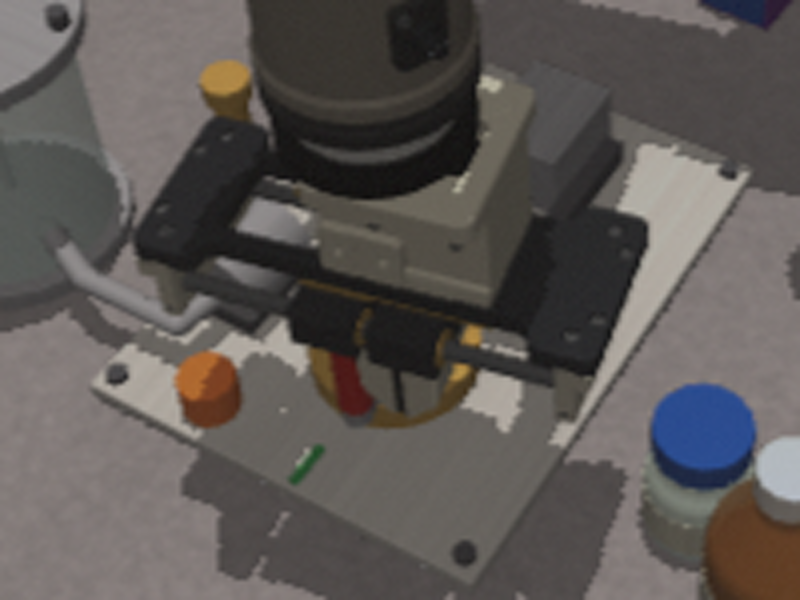

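The picture shows the handle at (350,390) beside the fingers, close to the green line at (307,465), matching θ≈0.2.

Request:
step_arm([
  [[0.02, 0.05, 0], 0.05],
  [[0.036, 0.1, 0], 0.1],
  [[0.05, 0.15, 0], 0.15],
  [[0.06, 0.19, 0], 0.19],
  [[0.06, 0.19, 0], 0.19],
  [[0.06, 0.19, 0], 0.19],
])

```text
time: 6.25
tool_pos: [0.6711, 0.115, 0.067]
tool_rot: [-3.14, -0.002, -0.127]
contact_force: [1.4, 4.5, -1.1]
opening: 0.0002
grip_force: 2.9
```

```bash
python3 - <<'E'
from h import *
c=red()
print(go(.06,.06,.067,0),go(.06,.06,.20,0),go(-.19,.06,.20,0))
E
```

```text
6.25 [0.6711 0.115  0.067 ] 0.008 [0.0569 0.0281] [ 1.4  4.5 -1.1]
[258 298   8  13  57] bottom [0.061  0.0008] 0.013
([0.057, -0.531, -0.001], np.float64(0.008)) ([0.057, -0.531, -2.217], np.float64(0.008)) ([-4.11, -0.565, -2.217], np.float64(0.008))
```

Request:
step_arm([
  [[0, -0.3, 0], 0],
  [[0, -0.5, -0.2], 0],
  [[0, -0.5, -1.0], 0],
  [[0, -0.5, -1.9], 0],
  [[-0.8, -0.3, -2.2], 0],
  [[-1.7, 0.3, -2.2], 0],
  [[-2.5, 1.0, -2.2], 0],
  [[-3.1, 1.8, -2.2], 0],
  [[-3.7, 2.6, -2.2], 0],
  [[-4.1, 3.4, -2.2], 0],
])

```text
time: 7.55
tool_pos: [0.3991, -0.0576, 0.1998]
tool_rot: [3.141, -0.002, -0.127]
contact_force: [0.9, -1.1, 0.4]
opening: 0.0003
grip_force: 0.0
```

```bash
python3 - <<'E'
from h import *
red()
c=cam('top');cv2.imwrite('pics/t3.png',cv2.resize(c['pixels'][150:320,245:405],None,fx=3.5,fy=3.5,interpolation=cv2.INTER_CUBIC)[:,:,::-1])
E
```

```text
7.55 [ 0.3991 -0.0576  0.1998] 0.009 [-0.1892 -0.1797] [ 0.9 -1.1  0.4]
[257 288   8  16  69] bottom [ 0.0494 -0.0095] -0.19
```

View pics/t3.png

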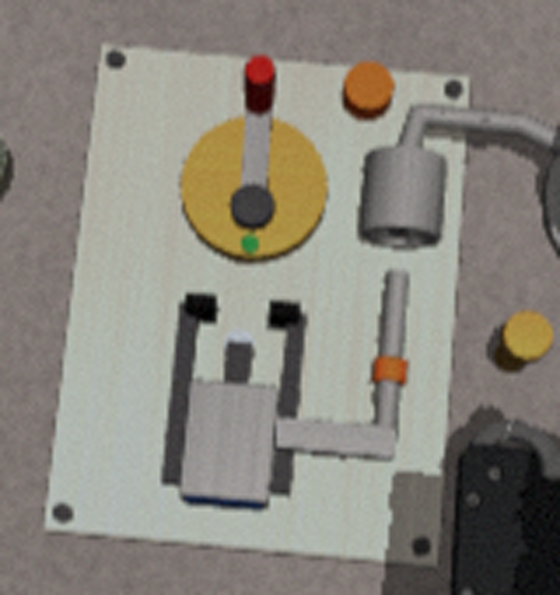

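Handle top (260,68), hub (252,206), green dot (250,244): the lever looks in line with the index. Checking the angle numerically.

```bash
python3 - <<'E'
from h import *
c=cam('top')
f=lambda x,y,z:onz(c,245+(x+.5)/3.5-.5,150+(y+.5)/3.5-.5,z)
hub=fix(f(252,204.5,.04))
for n,p in dict(handle=f(260,67,.086),dot=f(250,244,.036),disc=f(254,187,.036),lev=f(258,130,.036)).items(): q=fix(p); d=q-hub; print(n,q.round(4),np.arctan2(d[1],d[0]).round(3))
hsv=cv2.cvtColor(c['pixels'],cv2.COLOR_RGB2HSV)
m=cv2.inRange(hsv,(15,120,80),(28,255,255)); m[:150]=0;m[240:]=0;m[:,:290]=0;m[:,345:]=0
k=max(cv2.findContours(m,0,1)[0],key=cv2.contourArea); (u,v),r=cv2.minEnclosingCircle(k); print('disc',r*1.8,fix(onz(c,u,v,.036)))
print(go(-.19,0,.20,0),go(-.19,0,.047,0))
E
```

```text
handle [0.0591 0.0014] 0.024
dot [-0.0209 -0.0008] -3.101
disc [ 0.0107 -0.0001] -0.007
lev [0.0428 0.0007] 0.016
disc 37.110968399047856 [0.01032913 0.00017007]
([-0.017, -3.005, -0.002], np.float64(0.004)) ([-0.017, -3.005, 2.548], np.float64(0.004))
```

Request:
step_arm([
  [[-0.1, -0.8, 0], 0],
  [[-0.1, -1.7, 0], 0],
  [[-0.1, -2.5, 0.3], 0],
  [[-0.1, -3.0, 1.0], 0],
  [[-0.1, -3.0, 1.7], 0.005],
  [[-0.1, -3.0, 2.3], 0.005],
  [[-0.1, -3.0, 2.5], 0.005],
  [[-0.1, -3.0, 2.5], 0.005],
])

```text
time: 8.7
tool_pos: [0.4177, 0.123, 0.0488]
tool_rot: [3.141, 0.0, -0.132]
contact_force: [-0.6, 0.1, 0.7]
opening: 0.0004
grip_force: 0.0
```

```bash
python3 - <<'E'
from h import *
c=red()
print(go(-.168,0,.049,0),go(-.130,0,.049,0))
E
```

```text
8.7 [0.4177 0.123  0.0488] 0.003 [-0.1952  0.0018] [-0.6  0.1  0.7]
[257 288   8  15  70] bottom [ 0.0476 -0.0108] -0.223
([0.445, 0.03, 0.007], np.float64(0.003)) ([1.078, 0.032, 0.007], np.float64(0.003))
```

Request:
step_arm([
  [[0.2, 0.03, 0], 0],
  [[0.4, 0.03, 0], 0],
  [[0.5, 0.03, 0], 0],
  [[0.58, 0.03, 0], 0],
  [[0.66, 0.03, 0], 0],
  [[0.74, 0.03, 0], 0],
  [[0.82, 0.03, 0], 0],
  [[0.9, 0.03, 0], 0],
  [[0.98, 0.03, 0], 0],
  [[0.98, 0.03, 0], 0],
])

```text
time: 10.0
tool_pos: [0.4764, 0.1126, 0.0488]
tool_rot: [-3.141, -0.002, -0.133]
contact_force: [0.7, 1.1, -0.1]
opening: 0.0006
grip_force: 0.0
```

```bash
python3 - <<'E'
from h import *
c=red()
E
```

```text
10.0 [0.4764 0.1126 0.0488] 0.002 [-0.1357 -0.0005] [ 0.7  1.1 -0.1]
[257 288   9  23  91] bottom [0.0615 0.    ] 0.001
```

Request:
step_arm([
  [[0.03, 0, 0], 0],
  [[0.06, 0, 0], 0],
  [[0.09, 0, 0], 0],
  [[0.12, 0, 0], 0],
])

```text
time: 10.55
tool_pos: [0.4818, 0.1118, 0.0485]
tool_rot: [3.141, 0.002, -0.133]
contact_force: [-7.8, 1.9, 3.4]
opening: 0.0001
grip_force: 3.7
```

```bash
python3 - <<'E'
from h import *
c=red()
cv2.imwrite('pics/s4.png',cv2.resize(c['pixels'][180:340,190:390],None,fx=3.7,fy=3.7,interpolation=cv2.INTER_CUBIC)[:,:,::-1])
E
```

```text
10.55 [0.4818 0.1118 0.0485] 0.002 [-0.1303 -0.0006] [-7.8  1.9  3.4]
[257 288   8  16  84] bottom [ 0.0494 -0.0095] -0.19
[259 305   7   6  13] bottom [0.0606 0.0016] 0.026
```

View pics/s4.png

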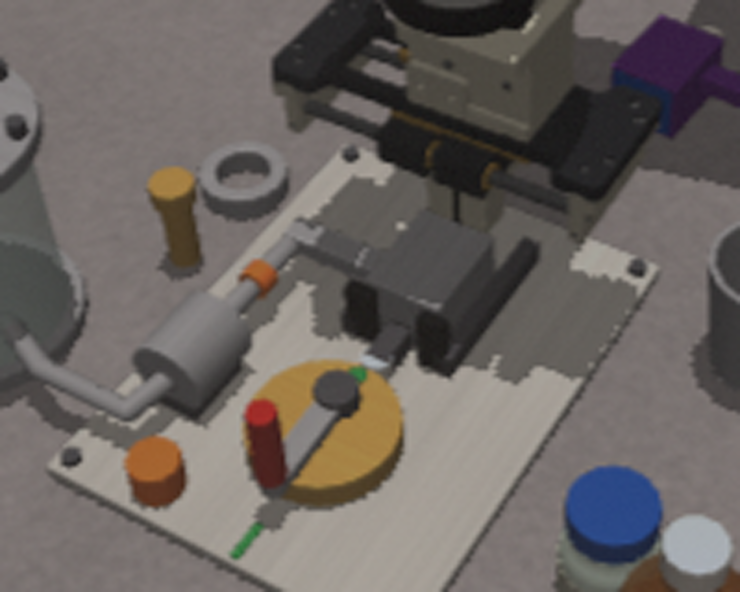

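Carriage block (425,270) is at the black stops, nozzle in the port, roller (375,362) near the low point. A small further push confirms the stop.

Request:
step_arm([
  [[0.02, 0, 0], 0],
  [[0.03, 0, 0], 0],
  [[0.03, 0, 0], 0],
])

```text
time: 10.98
tool_pos: [0.4818, 0.1117, 0.0481]
tool_rot: [3.141, 0.006, -0.133]
contact_force: [-8.3, 1.7, 3.9]
opening: 0.0007
grip_force: 4.5
```

Request:
step_arm([
  [[0.03, 0, 0], 0],
  [[0.05, 0, 0], 0],
  [[0.05, 0, 0], 0],
])

```text
time: 11.35
tool_pos: [0.4819, 0.1116, 0.0475]
tool_rot: [3.14, 0.012, -0.133]
contact_force: [-17.7, 3.4, 7.3]
opening: 0.0005
grip_force: 8.3
```

Position holds at fixture x −130 while the force climbs to 18 N, exactly where home should be. Now to retreat.

Request:
step_arm([
  [[-0.1, 0, 0], 0],
  [[-0.3, 0, 0], 0],
  [[-0.7, 0, 0], 0],
  [[-1.1, 0, -0.3], 0],
  [[-1.2, 0, -1.2], 0],
  [[-1.2, 0, -2.1], 0],
  [[-1.2, 0.8, -2.5], 0],
  [[-1.2, 1.8, -2.5], 0],
  [[-1.2, 2.8, -2.5], 0],
  [[-1.2, 2.8, -2.5], 0],
])

```text
time: 12.6
tool_pos: [0.3934, -0.0495, 0.1991]
tool_rot: [3.14, -0.002, -0.14]
contact_force: [0.5, 0.6, 0.5]
opening: 0.0007
grip_force: 0.0
```

```bash
python3 - <<'E'
from h import *
red()
c=cam('top');cv2.imwrite('pics/t4.png',cv2.resize(c['pixels'][150:320,245:405],None,fx=3.5,fy=3.5,interpolation=cv2.INTER_CUBIC)[:,:,::-1])
E
```

```text
12.6 [ 0.3934 -0.0495  0.1991] -0.005 [-0.1959 -0.1724] [0.5 0.6 0.5]
[257 288   8  18  78] bottom [ 0.053 -0.007] -0.131
```

View pics/t4.png

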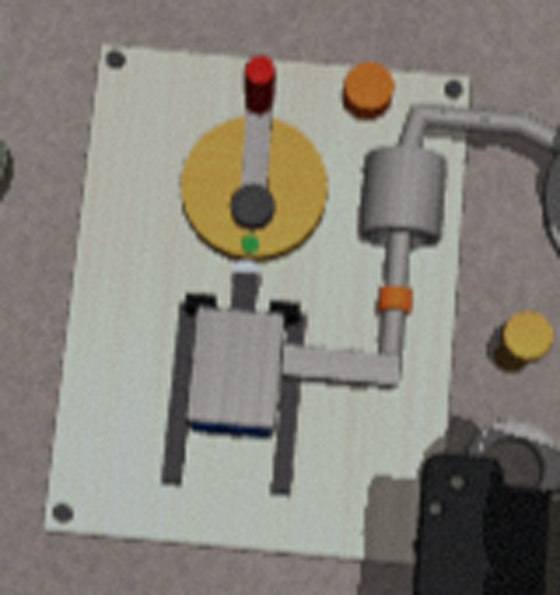

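The block (235,365) is against the stops, the nozzle is in the port, the handle (260,68) and low point (250,244) are unchanged, and the arm is clear.

```bash
python3 -c "
from cell import robot
print(robot.hand_in())"
```

```text
the job is handed in; nothing more can be done
None
```

The job is done and handed in: the cam is at its low point (within about 0.02 rad, as measured), the carriage is fully home against its stops with the nozzle in the port, and the arm ended clear at 12.6 s.

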